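# Bring the air-bearing slide to rest at the gauge pointer

## Robot

A 6-joint arm with a two-finger parallel gripper is mounted at the origin on the work surface. World frame = base frame: x ahead of the robot, y to its left, z up, the work surface at z = 0. Lengths are in m, angles in rad, forces in N, time in s.
With the tool pointing down it reaches from about 0.4 to 0.925 m from the base axis. Payload 3.4 kg.
Tool frame: the origin (TCP) lies between the finger pads; the fingertips stand 17 mm ahead of it and the grasp point (between the pads) lies 2 mm behind it; z points along the fingers, y is the line along which they close (so a half turn about z gives the same grasp; the last joint's range is limited). The gripper opens to 85 mm and grips with 20 to 120 N. Pads are 22 mm wide; open, the fingers measure 114 mm over their backs; the gripper's body (76 mm by 85 mm) begins 54 mm behind the grasp point. The pads swing forward as they close: fully open they stand 13 mm farther back than shut.
Start: joints at [1.208, 0.307, 1.506, -0, 1.328, -0.073], TCP at [0.164, 0.551, 0.248] pointing down, gripper open.
Joint ranges: [-3.12, 3.12], [-1.05, 2.28], [0.14, 2.33], [-1.42, 4.57], [0.1, 2.73], [-2.68, 2.68]. Speed limits (rad/s): [2.57, 2.57, 3.14, 3.14, 3.14, 3.14].

## Interface

Orientations are given as a rotation vector (axis times angle).
In Python, from rig import bot gives the robot as it stands. The module is installed in compiled form; this text tells all that it offers.
- The arm moves only by the shell command python3 -m jog 'ROWS'. ROWS is a JSON object of lists of equal length, an entry for each row: "travel": the shift along the tool's x, y, z in cm, a list of three; "turn": the turn about the tool's z in rad; "jaw": the opening, from -1 (shut) to 1 (fully open). In form: {"travel": [[x, y, z], ...], "turn": [turn, ...], "jaw": [jaw, ...]}. A call has 1 to 5 rows; each row is the pose to reach, as a shift and turn from the pose commanded when the call began, along the tool's axes at that moment; what a row does not reach only later rows make up. A row lasts 1/8 s, in which the tool goes at most 62.5 mm and 10.7 degrees, less where a joint would pass 70% of its speed; a pose out of reach is approached as far as the arm can. A call with a gripper value outside its range is refused whole. The fingers move at their own pace and stop on an object; the grip force is fixed at half the most. Time passes only in rows, so rows that repeat a pose let the fingers close. It gives the time, the measured TCP pose, the force, the opening and the grip force at its end, in the units of the state.
- bot.sense(): the state, without advancing time (a new reading comes with each control period).
- bot.capture(name): name is "scene" or "side" or "wrist"; returns a dict with "frame" (384x512x3 uint8, red, green, blue), "fx", "fy", "cx", "cy" (pixels), "distortion" ([k1, k2, p1, p2, k3] as OpenCV has them; the pictures are not rectified), "R" (3x3) and "t" (3): a world point X has camera coordinates R X + t; the wrist camera has in their place "T_tool_cam" (4x4, takes a point from camera to tool coordinates, whose origin is the TCP and whose axes are the flange's). Camera axes: x right, y down, z forward; pixel columns grow to the right and rows downward; lengths in m; the calibration is good to about 2 mm. A picture is of the moment at which its call begins: read the wrist's pose just before it. There is no depth.
- bot.close_job(): hands the job in; it is judged then, once.
Trained networks look in a picture, given as the dict that the camera call returned (one of the last four; its "shot" number tells which), for a name from the list of things; names that differ only in an ending like _2 or _b are one class to them, and where a whole thing is asked for, a point or a joint stands for the part that bears it (a point fixed in the world has none). Each returns a list of dicts, best first, with "conf" (0 to 1); they miss things now and then, are a little off and sometimes report something else, mostly with a low value. They report only what shows in the picture. A call takes as long as a camera call.
- bot.trace(target, picture): "pixels" (384x512 bool, what is visible of it).
- bot.landmark_of(target, picture): "position" ([x, y, z] in m, in world coordinates, good to about 4 mm: a listed point, or the origin of a listed thing).
The state is a dict: "time": time; "q": joint angles; "joint_velocities": joint speeds; "tau": joint torques, N m; "tcp_pos": TCP position; "orientation": TCP orientation; "wrist_force": force on the tool from outside, world axes, zero at the start; "moment": the same for the moment, N m; "opening": finger opening in m; "grasp_force": force on a finger pad.
Only numpy, scipy, OpenCV 4.12 (cv2) and the standard library are available. Lean on these libraries where they do the work, as an engineer would, in place of code of your own. Each camera call takes 0.05 s, during which the arm holds its last target. There are 200 camera calls.

## Task

Send the hub on its air-bearing slide over to the gauge: push the slide by the sprung buffer plate at its rear end, then brake it by the plate at its front end, so that it comes to rest, let go, with its index blade opposite the gauge's pointer and stays there for some seconds. The slide must never strike the end stops of its rail; touch only the two buffer plates, not the hub, the block or the rubber bellows, and leave the gauge and the other things on the bench alone.

Things in the scene. Friction and masses are not known exactly. Their poses are not given: they have to be found in the camera images.
- rail: Low aluminium rail base, 130 x 640 mm, fixed on the bench; origin at its centre on the bench surface, z up. Its y axis is the direction of travel (+y = forward, to the robot's left, towards the gauge); x points away from the robot. The end stops are dark steel blocks at both ends, 30 mm long, tops 52 mm above the bench; the slide strikes them at slide values +0.23 and -0.23.
- slide (a joint): Position of the slide's middle along the rail's y, m: 0 mid-rail, + forward, end stops at -0.23 and 0.23; starts at rest at -0.19 to -0.11. Moving mass with hub nominally 1.3 kg (hidden, 1.0 to 1.85). Air bearing: only about 0.002 N dry friction plus 0.03 N s/m, so it loses hardly 3 mm/s of speed each second; let go at 3 mm/s it drifts about 3 mm, at 10 mm/s about 30 mm.
- cargo: The grey block of the slide, 120 mm (x) by 110 mm (y, travel), from 58 to 128 mm above the bench, with the machined steel flanged hub bolted on top (flange diameter 90 mm, barrel diameter 64 mm, top 183 mm above the bench). Origin at the slide's middle at bench height; same axes as the rail. Not to be touched.
- index (a point): The upright steel index blade, 4 mm wide, at the middle of the far (+x) side of the grey block, 68 mm in x from the slide's middle, 100 mm above the bench.
- mark (a point): Tip of the wedge pointer on the gauge post, 100 mm above the bench, about 14 mm beyond the index blade's path in x. The index blade must stop level with it along the rail's y. Axes as the rail's; it lies 0.08 to 0.18 m forward of the middle of the rail.
- gauge: The gauge: fixed steel post, 117 mm high, diameter 22 mm (collar 32 mm), standing beyond the rail's far side on a 50 mm foot and carrying the wedge pointer; origin on the bench 2 mm on the -x side of the pointer's tip; post axis 55 mm in +x from the origin.
- rear_face (a point): Centre of the outer face of the rear buffer plate, for pushing: dark steel, 110 mm wide (x), 60 mm high (65 to 125 mm above the bench), 10 mm thick; faces -y of the rail, 135 mm behind the slide's middle when free. Springs in up to 45 mm: 12 N/m, no preload, 0.25 N s/m; rebound about 0.9 of the speed.
- front_face (a point): Centre of the outer face of the front buffer plate, the same as the rear one, mirrored: 135 mm ahead of the slide's middle when free, face looking to +y of the rail, 12 N/m, 45 mm of travel. A plate with its bellows weighs only 60 g: touched fast it is knocked inwards off the finger, so close in at under about 50 mm/s.
- rear_bellows: Black rubber bellows behind the rear plate, 100 x 72 x 52 mm, moving with the plate into the grey block; tops 121 mm above the bench. Origin at the slide's middle, at bench height, moving with the plate. Not to be touched.
- front_bellows: The same behind the front plate. Not to be touched.
- spare_hub: Bystander: loose steel flanged hub, flange diameter 90 mm, 55 mm high, standing beyond the rail; origin under its centre.
- tape_measure: Bystander: orange tape measure, 70 x 35 x 65 mm, beyond the rail; origin under its centre.
- tape_roll: Bystander: clear roll of tape, outer diameter 100 mm, 48 mm high, lying on the robot's side of the rail, to the left; origin under its centre.

How it is judged:
By the outcome, as a careful person would: the job done as asked, in the order asked, and still so for the second after the job is handed in, with the robot touching nothing.
It also fails if it takes over 51 s, if anything falls off the work surface, if the arm or the gripper's body presses on something with over 40 N, if the wrist force passes 120 N, or if a joint passes its speed limit or range.

## Working session

There is one attempt and no reset: what is moved stays moved. The work goes in short steps, Python scripts to look and compute and a shell command to move; the robot and the scene stay as the last step left them, time stands still between calls to the robot, and variables do not carry over. Pictures are saved under pics/ and viewed, at most 10 in all, crops included, and the job is handed in when it is done.

```bash
mkdir -p pics; cat > h.py <<'E'
import numpy as np, cv2
from rig import bot
def und(p,c):
    K=np.array([[c['fx'],0,c['cx']],[0,c['fy'],c['cy']],[0,0,1]])
    return cv2.undistortPoints(np.array([[p]],float),K,np.array(c['distortion'],float))[0,0]
E
python3 - <<'E'
from h import *
s=bot.sense(); print(s['time'],s['tcp_pos'],s['orientation'],s['opening'],s['wrist_force'])
R=cv2.Rodrigues(np.array(s['orientation'],float))[0];print(R.round(3))
for n in ['scene','side']:
    c=bot.capture(n); cv2.imwrite(f'pics/{n}0.png',c['frame'][:,:,::-1])
    for t in ['rail','cargo','index','mark','gauge','rear_face','front_face','spare_hub','tape_measure','tape_roll']:
        r=bot.landmark_of(t,c); print(n,t,[(np.round(q['position'],4).tolist(),round(q['conf'],2)) for q in r[:2]])
E
```

```text
0.0 [0.16355698 0.55057403 0.24735615] [-0.45197145 -3.10846693  0.00312459] 0.08518081252105654 [-1.1515669  -0.16403969 -0.22141404]
[[-0.959  0.285 -0.001]
 [ 0.285  0.959 -0.002]
 [ 0.    -0.002 -1.   ]]
scene rail [([0.5321, 0.0505, -0.0001], 0.79)]
scene cargo [([0.5336, -0.0876, 0.0044], 0.66)]
scene index [([0.6043, -0.0943, 0.1037], 0.65), ([0.7516, -0.0803, 0.0013], 0.36)]
scene mark [([0.6062, 0.2277, 0.1022], 0.62)]
scene gauge [([0.6048, 0.2285, 0.0017], 0.67)]
scene rear_face [([0.5351, -0.225, 0.0931], 0.62)]
scene front_face [([0.529, 0.0422, 0.0928], 0.71)]
scene spare_hub [([0.7261, -0.2201, -0.0004], 0.72), ([0.7502, -0.0784, 0.0017], 0.68)]
scene tape_measure [([0.7497, -0.078, -0.0005], 0.87), ([0.6063, 0.2242, 0.0005], 0.29)]
scene tape_roll [([0.3271, 0.2978, -0.0017], 0.93), ([0.6071, 0.2304, 0.1017], 0.3)]
side rail []
side cargo [([0.5345, -0.095, 0.0028], 0.94)]
side index [([0.6005, -0.0943, 0.101], 0.68)]
side mark [([0.6072, 0.2276, 0.1013], 0.57)]
side gauge [([0.603, 0.2269, 0.0045], 0.81)]
side rear_face [([0.5403, -0.2242, 0.0933], 0.67)]
side front_face [([0.5296, 0.0426, 0.0947], 0.91)]
side spare_hub [([0.7205, -0.2256, 0.0011], 0.69)]
side tape_measure [([0.7506, -0.0806, 0.0011], 0.63)]
side tape_roll [([0.3262, 0.2988, 0.0034], 0.58)]
```

View pics/scene0.png

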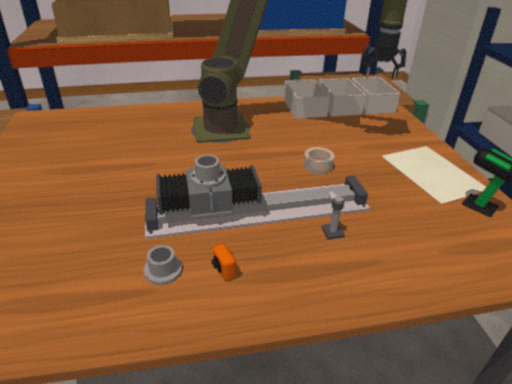

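View pics/side0.png

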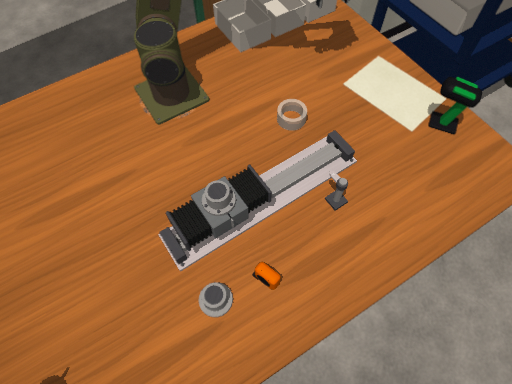

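The scene picture shows the slide on the left with its hub at (207,170), the gauge at (337,205) and the gripper at the upper right. In the side picture the hub is at (217,195) and the gauge at (338,190). Next I refine the positions and build a tracker.

```bash
cat >> h.py <<'E'
def lm(t,c):
    r=bot.landmark_of(t,c); return np.array(r[0]['position']) if r and r[0]['conf']>.4 else None
def many(n,cams=('side','scene'),names=('cargo','index','mark','gauge','rear_face','front_face','rail')):
    d={k:[] for k in names}
    for _ in range(n):
        for cam in cams:
            c=bot.capture(cam)
            for k in names:
                p=lm(k,c)
                if p is not None: d[k].append(p)
    return d
E
python3 - <<'E'
from h import *
d=many(4)
for k,v in d.items(): v=np.array(v); print(k,len(v),np.median(v,0).round(4),v.std(0).round(4))
c=bot.capture('side');print(c['fx'],c['distortion'],(-np.array(c['R']).T@c['t']).round(3))
c=bot.capture('wrist');print(np.round(c['T_tool_cam'],3),c['fx'])
print(bot.sense()['time'])
E
```

```text
cargo 8 [ 0.5328 -0.0923  0.0024] [0.0011 0.0022 0.0008]
index 8 [ 0.6025 -0.0938  0.1016] [0.0012 0.0008 0.0023]
mark 8 [0.6065 0.2278 0.1008] [0.001  0.0021 0.0012]
gauge 8 [0.6043 0.2266 0.0016] [0.0257 0.0589 0.0014]
rear_face 8 [ 0.5368 -0.2252  0.0945] [0.0024 0.0027 0.0016]
front_face 8 [0.5292 0.0422 0.094 ] [0.0014 0.0017 0.001 ]
rail 8 [ 0.53    0.05   -0.0011] [0.0026 0.0013 0.0024]
389.00739935277807 [-0.02206388  0.          0.          0.          0.        ] [ 0.995 -0.258  1.048]
[[ 0.001 -0.962 -0.271  0.069]
 [ 1.     0.     0.001 -0.   ]
 [-0.001 -0.271  0.962 -0.125]
 [ 0.     0.     0.     1.   ]] 283.4127336822711
4.4
```

```bash
python3 -m jog '{"travel":[[-6,-3,-2],[-12,-6,-4],[-18,-9,-5],[-24,-11,-5],[-30,-14,-5]],"turn":[-0.1,-0.2,-0.31,-0.31,-0.31],"jaw":[-1,-1,-1,-1,-1]}'
```

```text
time: 5.03
tcp_pos: [0.3945, 0.3472, 0.2988]
orientation: [-0.034, 3.14, 0.002]
wrist_force: [0.4, 0.4, 0.3]
opening: -0.0001
grasp_force: 0.0
```

```bash
python3 -m jog '{"travel":[[-3,-5.5,0],[-6,-11,0],[-9,-16,0],[-11,-22,0],[-13,-28,0]],"turn":[-0.01,-0.01,-0.01,-0.01,-0.01],"jaw":[-1,-1,-1,-1,-1]}' >/dev/null; python3 -m jog '{"travel":[[0,-6.2,0],[0,-12.4,0],[0,-18.6,0],[0,-24.8,0],[0,-31,0]],"turn":[0,0,0,0,0],"jaw":[-1,-1,-1,-1,-1]}'
```

```text
time: 6.28
tcp_pos: [0.5377, -0.2395, 0.2982]
orientation: [-0.049, 3.141, -0.0]
wrist_force: [0.4, -0.6, 0.3]
opening: 0.0
grasp_force: 0.0
```

```bash
python3 -m jog '{"travel":[[0,-4,2],[0,-4,8],[0,-4,14],[0,-4,19.2],[0,-4,19.2]],"turn":[0,0,0,0,0],"jaw":[-1,-1,-1,-1,-1]}'; python3 - <<'E'
from h import *
c=bot.capture('side');f=c['frame'];cv2.imwrite('pics/rear.png',cv2.resize(f[150:300,120:320,::-1],(800,600),interpolation=cv2.INTER_CUBIC))
np.save('side_ref.npy',f); import pickle; pickle.dump({k:v for k,v in c.items()},open('side.pkl','wb'))
E
```

```text
time: 6.9
tcp_pos: [0.5357, -0.2755, 0.1019]
orientation: [0.049, -3.132, -0.009]
wrist_force: [0.0, 0.7, 0.7]
opening: -0.0
grasp_force: 0.0
```

View pics/rear.png

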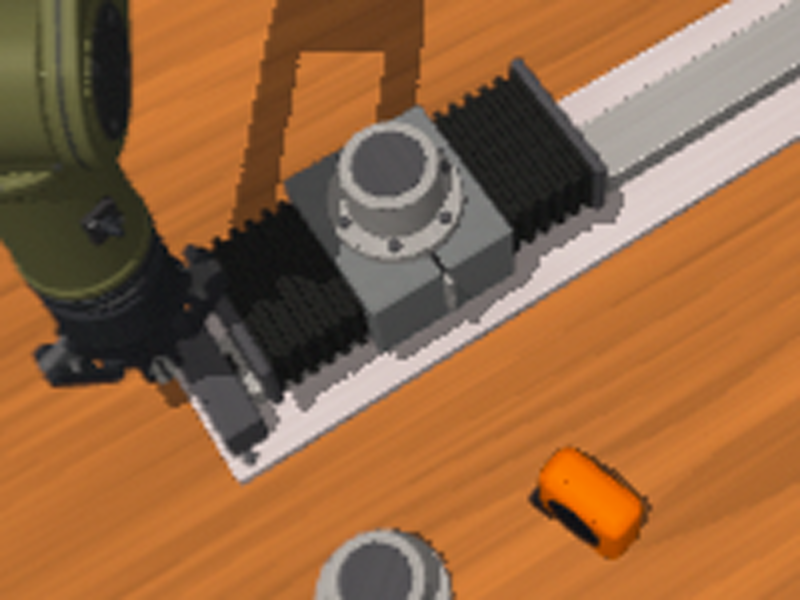

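```bash
cat >> h.py <<'E'
import pickle, os
RY=np.array([-0.0302,0.99954,0]); 
def plane(p,c,z):
    R=np.array(c['R']);o=-R.T@np.array(c['t']);d=R.T@np.append(und(p,c),1);return o+d*(z-o[2])/d[2]
def proj(X,c):
    K=np.array([[c['fx'],0,c['cx']],[0,c['fy'],c['cy']],[0,0,1]])
    return cv2.projectPoints(np.array([X],float),cv2.Rodrigues(np.array(c['R']))[0],np.array(c['t'],float),K,np.array(c['distortion'],float))[0][0,0]
C0=np.array([0.5325,-0.0925,0])   # slide middle at start; s counts from start
def track(reps=1):
    for _ in range(reps):
        t=bot.sense()['time']; c=bot.capture('side'); g=cv2.cvtColor(c['frame'],cv2.COLOR_RGB2GRAY)
        if not os.path.exists('trk.pkl'): st=dict(g=g,s=0.,t=t,v=0.,log=[(t,0.)])
        else:
            st=pickle.load(open('trk.pkl','rb')); P=C0+RY*st['s']
            m=np.zeros_like(g); h=[]
            X=lambda a,b,z:proj(P+[a,b,z],c)
            hull=[X(a,b,z) for a in(-.055,.055) for b in(-.05,.05) for z in(.128,)]+[X(a,b,.183) for a in(-.03,.03) for b in(-.03,.03)]
            cv2.fillConvexPoly(m,cv2.convexHull(np.array(hull,np.int32)),255)
            p0=cv2.goodFeaturesToTrack(st['g'],80,.02,3,mask=m).reshape(-1,2)
            P1=P+RY*st['v']*(t-st['t']); sh=proj(P1+[0,0,.14],c)-proj(P+[0,0,.14],c)
            p1,ok,_=cv2.calcOpticalFlowPyrLK(st['g'],g,p0[:,None],(p0+sh)[:,None].astype(np.float32),winSize=(13,13),maxLevel=2,flags=4)
            pb,okb,_=cv2.calcOpticalFlowPyrLK(g,st['g'],p1,p0[:,None].copy(),winSize=(13,13),maxLevel=2,flags=4)
            p1=p1[:,0]; good=(ok.ravel()>0)&(np.linalg.norm(pb[:,0]-p0,axis=1)<.5)
            ds=np.array([(plane(b,c,.145)-plane(a,c,.145))@RY for a,b in zip(p0[good],p1[good])])
            d=np.median(ds); dt=t-st['t']
            st=dict(g=g,s=st['s']+d,t=t,v=d/dt,log=st['log']+[(t,st['s']+d)])
            print('t%.2f s=%.4f v=%.1fmm/s n=%d mad=%.2fmm'%(t,st['s'],1e3*d/dt,good.sum(),1e3*np.median(abs(ds-d))))
        pickle.dump(st,open('trk.pkl','wb'))
    return c
E
python3 -c "
from h import *
track(2)"
python3 -m jog '{"travel":[[0,0.4,0],[0,0.8,0],[0,1.15,0],[0,1.5,0],[0,1.85,0]],"turn":[0,0,0,0,0],"jaw":[-1,-1,-1,-1,-1]}'
python3 -c "
from h import *
track(1)"
```

```text
t7.00 s=-0.0000 v=-0.1mm/s n=34 mad=0.01mm
time: 7.68
tcp_pos: [0.5385, -0.2586, 0.1061]
orientation: [-0.049, 3.141, -0.0]
wrist_force: [-0.2, 0.8, -0.4]
opening: -0.0
grasp_force: 0.0
t7.67 s=0.0000 v=0.0mm/s n=27 mad=0.04mm
```

```bash
for i in 1; do python3 -m jog '{"travel":[[0,0.35,0],[0,0.7,0],[0,1.05,0],[0,1.4,0],[0,1.75,0]],"turn":[0,0,0,0,0],"jaw":[-1,-1,-1,-1,-1]}'|sed -n 2p; done
python3 -c "
from h import *
track(1)"
python3 -m jog '{"travel":[[0,0.35,0],[0,0.7,0],[0,1.05,0],[0,1.4,0],[0,1.75,0]],"turn":[0,0,0,0,0],"jaw":[-1,-1,-1,-1,-1]}'|sed -n 2p
python3 -c "
from h import *
track(1)"
```

```text
tcp_pos: [0.538, -0.2412, 0.1061]
t8.35 s=-0.0000 v=-0.0mm/s n=26 mad=0.04mm
tcp_pos: [0.5374, -0.2237, 0.1061]
t9.03 s=0.0120 v=17.8mm/s n=29 mad=0.45mm
```

```bash
python3 -m jog '{"travel":[[0,0.35,0],[0,0.7,0],[0,1.05,0]],"turn":[0,0,0],"jaw":[-1,-1,-1]}'|sed -n 2p
python3 -c "
from h import *
track(2)"
```

```text
tcp_pos: [0.5371, -0.2132, 0.106]
t9.45 s=0.0317 v=46.3mm/s n=27 mad=0.59mm
t9.50 s=0.0338 v=42.9mm/s n=30 mad=0.16mm
```

```bash
python3 -m jog '{"travel":[[0,-1,-5],[0,-1,-11],[0,2,-16],[0,8,-16],[0,14,-16]],"turn":[0,0,0,0,0],"jaw":[-1,-1,-1,-1,-1]}'|sed -n 2p
python3 -c "
from h import *
track(1)"
python3 -m jog '{"travel":[[0,6,0],[0,12,0],[0,18,0],[0,24,0],[0,30,0]],"turn":[0,0,0,0,0],"jaw":[-1,-1,-1,-1,-1]}'|sed -n 2p
python3 -c "
from h import *
track(2)"
```

```text
tcp_pos: [0.5331, -0.0726, 0.2673]
t10.18 s=0.0643 v=45.1mm/s n=13 mad=0.32mm
tcp_pos: [0.5232, 0.228, 0.2661]
t10.85 s=0.0934 v=43.2mm/s n=16 mad=0.33mm
t10.90 s=0.0955 v=40.9mm/s n=26 mad=0.13mm
```

```bash
python3 -m jog '{"travel":[[0,6,0],[0,12,0],[0,16,2],[0,16,8],[0,16,14]],"turn":[0,0,0,0,0],"jaw":[-1,-1,-1,-1,-1]}'|sed -n 2p
python3 -c "
from h import *
track(1)"
python3 -m jog '{"travel":[[0,0,2],[0,0,2],[0,0,2],[0,0,2]],"turn":[0,0,0,0],"jaw":[-1,-1,-1,-1]}'|sed -n 2p
python3 - <<'E'
from h import *
c=track(1)
st=pickle.load(open('trk.pkl','rb'))
for k in('cargo','index','front_face','mark'):
    p=lm(k,c)
    if p is not None: print(k,p.round(4), ((p-C0)@RY).round(4), 'pred', {'cargo':st['s'],'index':st['s'],'front_face':st['s']+.135,'mark':.321}[k])
track(1)
E
```

```text
tcp_pos: [0.5191, 0.3864, 0.1251]
t11.57 s=0.1232 v=41.1mm/s n=26 mad=0.53mm
tcp_pos: [0.5194, 0.3866, 0.1079]
t12.12 s=0.1452 v=40.0mm/s n=27 mad=0.42mm
index [0.5987 0.0488 0.1   ] 0.1392 pred 0.14523690282137006
front_face [0.5242 0.188  0.0939] 0.2806 pred 0.28023690282137004
mark [0.6052 0.2241 0.0992] 0.3143 pred 0.321
t12.38 s=0.1549 v=38.5mm/s n=26 mad=0.25mm
```

```bash
python3 -m jog '{"travel":[[0,-1.5,0],[0,-3,0],[0,-4.5,0],[0,-6,0],[0,-6,0]],"turn":[0,0,0,0,0],"jaw":[-1,-1,-1,-1,-1]}'|sed -n 2p
python3 -c "
from h import *
track(1)"
python3 -m jog '{"travel":[[0,0,0],[0,0,0],[0,0,0],[0,0,0],[0,0,0]],"turn":[0,0,0,0,0],"jaw":[-1,-1,-1,-1,-1]}'|sed -n 2p
python3 -c "
from h import *
track(1)"
python3 -m jog '{"travel":[[0,0,0],[0,0,0],[0,0,0]],"turn":[0,0,0],"jaw":[-1,-1,-1]}'|sed -n 2p
python3 - <<'E'
from h import *
c=track(1)
f=c['frame'];cv2.imwrite('pics/front.png',cv2.resize(f[90:240,200:400,::-1],(800,600),interpolation=cv2.INTER_CUBIC))
E
```

```text
tcp_pos: [0.5202, 0.3246, 0.1061]
t13.05 s=0.1799 v=37.1mm/s n=31 mad=0.55mm
tcp_pos: [0.5202, 0.3264, 0.106]
t13.72 s=0.2035 v=35.0mm/s n=31 mad=0.55mm
tcp_pos: [0.5203, 0.3263, 0.106]
t14.15 s=0.2178 v=33.7mm/s n=27 mad=0.38mm
```

View pics/front.png

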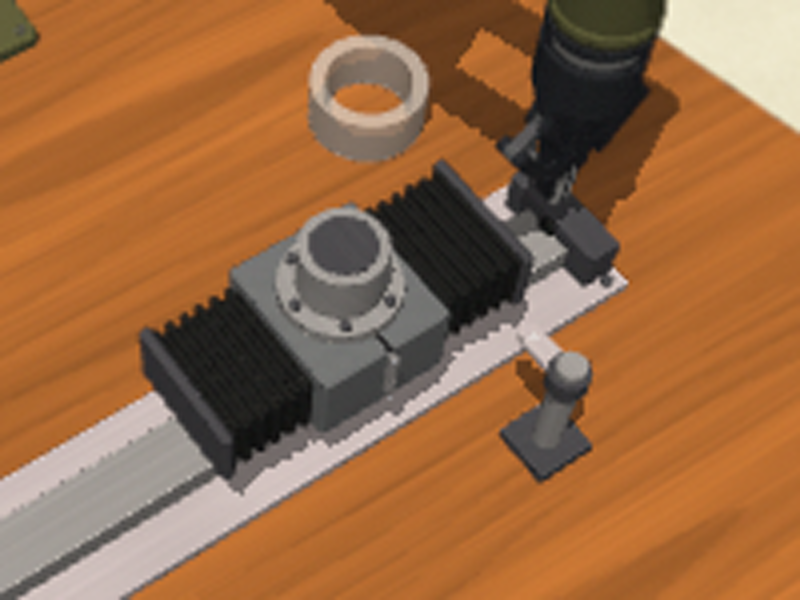

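```bash
python3 -m jog '{"travel":[[0,0,0],[0,0,0],[0,0,0],[0,0,0],[0,0,0]],"turn":[0,0,0,0,0],"jaw":[-1,-1,-1,-1,-1]}'|sed -n 2p
python3 -c "
from h import *
track(1)"
python3 -m jog '{"travel":[[0,0,0],[0,0,0],[0,0,0],[0,0,0],[0,0,0]],"turn":[0,0,0,0,0],"jaw":[-1,-1,-1,-1,-1]}'|sed -n 2p
python3 -c "
from h import *
track(1)"
python3 -m jog '{"travel":[[0,0.2,0],[0,0.44,0],[0,0.68,0],[0,0.92,0],[0,1.16,0]],"turn":[0,0,0,0,0],"jaw":[-1,-1,-1,-1,-1]}'|sed -n 2p
python3 -c "
from h import *
track(1)"
```

```text
tcp_pos: [0.5203, 0.3263, 0.106]
t14.82 s=0.2398 v=32.5mm/s n=26 mad=0.46mm
tcp_pos: [0.5203, 0.3263, 0.1061]
t15.50 s=0.2602 v=30.2mm/s n=31 mad=0.39mm
tcp_pos: [0.5199, 0.3381, 0.106]
t16.18 s=0.2794 v=28.5mm/s n=31 mad=0.37mm
```

```bash
python3 -m jog '{"travel":[[0,0.23,0],[0,0.46,0],[0,0.69,0],[0,0.92,0]],"turn":[0,0,0,0],"jaw":[-1,-1,-1,-1]}'|sed -n 2p
python3 -c "
from h import *
track(2)"
```

```text
tcp_pos: [0.5196, 0.3472, 0.1061]
t16.73 s=0.2942 v=26.8mm/s n=32 mad=0.18mm
t16.77 s=0.2955 v=25.7mm/s n=29 mad=0.14mm
```

```bash
python3 - <<'E'
from h import *
c=track(1)
st=pickle.load(open('trk.pkl','rb'))
for k,o in (('index',-.0034),('front_face',.135)):
    p=lm(k,c); print(k,None if p is None else ( ((p-C0)@RY-o).round(4)),p)
track(1); print(bot.sense()['tcp_pos'],bot.sense()['time'])
E
```

```text
t16.82 s=0.2968 v=27.7mm/s n=26 mad=0.10mm
index 0.2958 [0.5936 0.2019 0.0984]
front_face 0.2929 [0.5195 0.3352 0.0958]
t16.98 s=0.2995 v=18.1mm/s n=34 mad=0.14mm
[0.5196212  0.34704612 0.10603235] 17.025
```

```bash
python3 -m jog '{"travel":[[0,0.3,0],[0,0.6,0],[0,0.9,0]],"turn":[0,0,0],"jaw":[-1,-1,-1]}'|sed -n 2p
python3 -c "
from h import *
track(1)"
python3 -m jog '{"travel":[[0,0.3,0],[0,0.6,0]],"turn":[0,0],"jaw":[-1,-1]}'|sed -n 2p
python3 -c "
from h import *
track(2)"
```

```text
tcp_pos: [0.5193, 0.3563, 0.106]
t17.40 s=0.3007 v=2.6mm/s n=33 mad=0.12mm
tcp_pos: [0.5191, 0.3623, 0.106]
t17.70 s=0.3007 v=0.0mm/s n=29 mad=0.01mm
t17.75 s=0.3007 v=-0.1mm/s n=27 mad=0.01mm
```

```bash
python3 - <<'E'
from h import *
c=track(1)
f=c['frame'];cv2.imwrite('pics/stop.png',cv2.resize(f[90:240,200:400,::-1],(800,600),interpolation=cv2.INTER_CUBIC))
s=bot.sense();print(s['wrist_force'],s['tcp_pos'],s['time'])
E
```

```text
t17.80 s=0.3007 v=0.0mm/s n=27 mad=0.01mm
[-0.46457999 -1.9909145   1.21620504] [0.51911974 0.36228629 0.10605438] 17.85
```

View pics/stop.png

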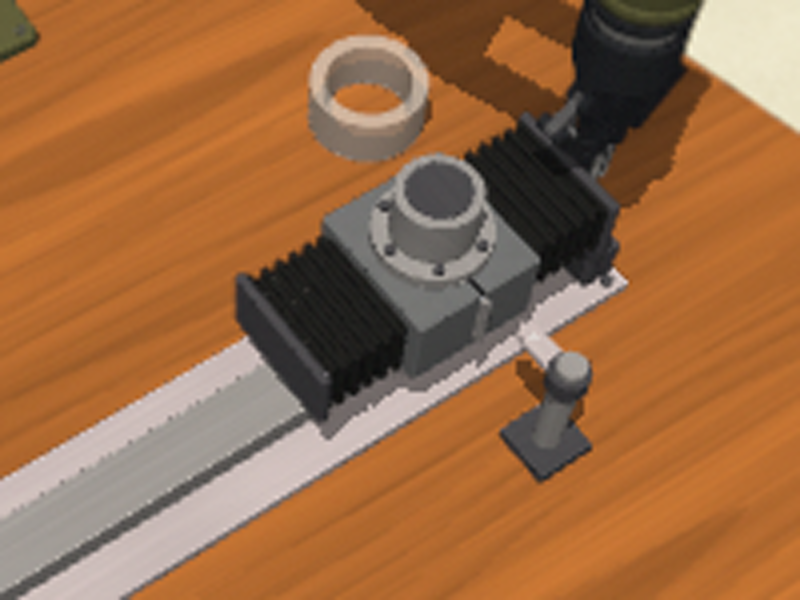

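The crop shows the slide at rest short of the mark: blade at (480,305), pointer tip at (522,335). I'll fit a dynamics model to the tracking log before the second push and brake.

```bash
cat > fit.py <<'E'
from h import *
from scipy.optimize import least_squares
L=np.array(pickle.load(open('trk.pkl','rb'))['log'])
r=lambda y:(y-C0[1])+0  # rail coord approx
x=lambda y,X:(np.array([X,y,0])-C0)@RY
rk=[(7.05,-.2755),(7.68,-.2586),(7.73,-.2586),(8.355,-.2412),(8.405,-.2412),(9.03,-.2237),(9.08,-.2237),(9.455,-.2132),(9.555,-.2132),(9.7,-.25),(30,-.25)]
fk=[(0,.9),(12.9,.9),(13.05,.3263),(15.55,.3263),(16.18,.3381),(16.23,.3381),(16.73,.3472),(17.03,.3472),(17.4,.3563),(17.45,.3563),(17.7,.3623),(30,.3623)]
rf=lambda t:np.interp(t,*zip(*[(a,x(b,.5375)) for a,b in rk])); ff=lambda t:np.interp(t,*zip(*[(a,x(b,.52)) for a,b in fk]))
ts=np.arange(7.05,17.9,.005); RF=rf(ts);FF=ff(ts)
def sim(p):
    m,dr,df,sc,b,c=p; s=v=0.; out=[]; pr=pf=0
    for R_,F_ in zip(RF,FF):
        out.append(s)
        cr=max(0,R_+dr-(s-.135)); cf=max(0,(s+.135)-(F_-df))
        f=12*cr-12*cf
        if cr>0: f=max(0,f+c*(cr-pr)/.005)
        if cf>0: f=min(0,f-c*(cf-pf)/.005)
        pr,pf=cr,cf
        fr=.002+b*abs(v)
        if abs(v)<1e-5 and abs(f)<.002: v=0
        else: v+=.005*(f-np.sign(v)*fr)/m
        s+=v*.005
    return np.array(out)*sc
k=L[:,0]>7.06
res=lambda p:(np.interp(L[k,0],ts,sim(p))-L[k,1])*1e3
best=None
for m in(1.1,1.5):
  for d in (.012,.016):
    q=least_squares(res,[m,d,d,1.,.03,.25],bounds=([.9,.005,.005,.96,.02,.1],[2,.025,.025,1.04,.06,.6]),x_scale=[.1,.002,.002,.01,.01,.1],diff_step=1e-3,loss='soft_l1')
    if best is None or q.cost<best.cost: best=q
if __name__=='__main__':
    print(best.x.round(4),best.cost)
    S=sim(best.x)
    for t,s,e in zip(L[k,0],L[k,1],res(best.x)): print('%.2f %.4f %.1f'%(t,s,e))
    print(np.diff(S)[-1]/.005)
E
python3 fit.py
```

```text
[1.113  0.0148 0.0114 0.9999 0.0292 0.4714] 0.20035307381177003
7.67 0.0000 -0.0
8.35 -0.0000 0.0
9.03 0.0120 -0.1
9.45 0.0317 -0.2
9.50 0.0338 -0.0
10.18 0.0643 0.1
10.85 0.0934 0.2
10.90 0.0955 0.2
11.57 0.1232 0.3
12.12 0.1452 -0.1
12.38 0.1549 -0.1
13.05 0.1799 -0.1
13.72 0.2035 -0.0
14.15 0.2178 -0.0
14.82 0.2398 -0.2
15.50 0.2602 -0.1
16.18 0.2794 0.1
16.73 0.2942 0.2
16.77 0.2955 0.2
16.82 0.2968 -0.1
16.98 0.2995 -0.2
17.40 0.3007 0.0
17.70 0.3007 0.0
17.75 0.3007 0.0
17.80 0.3007 0.0
0.0
```

```bash
python3 -m jog '{"travel":[[0,0.5,-5],[0,0,-11],[0,-3,-17],[-2,-9,-19],[-4,-14,-19]],"turn":[0,0,0,0,0],"jaw":[-1,-1,-1,-1,-1]}'|sed -n 2p
python3 -m jog '{"travel":[[0,0,0],[0,0,0]],"turn":[0,0],"jaw":[-1,-1]}'|sed -n 2p
python3 - <<'E'
from h import *
s=bot.sense(); c=bot.capture('wrist'); cv2.imwrite('pics/w1.png',c['frame'][:,:,::-1])
pickle.dump((s,c),open('w1.pkl','wb'))
track(1)
E
```

```text
tcp_pos: [0.5647, 0.2228, 0.2994]
tcp_pos: [0.5632, 0.2232, 0.2958]
t18.77 s=0.3007 v=-0.0mm/s n=23 mad=0.02mm
```

View pics/w1.png

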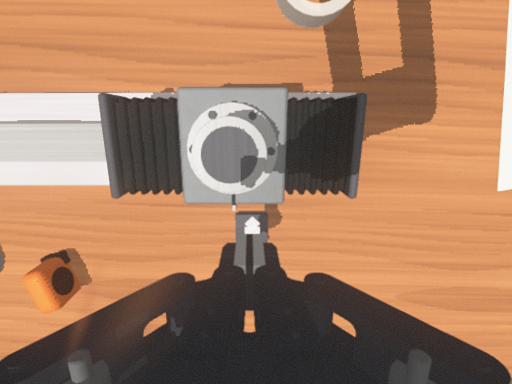

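```bash
python3 - <<'E'
from h import *
s,c=pickle.load(open('w1.pkl','rb'))
cv2.imwrite('pics/w1c.png',cv2.resize(c['frame'][185:245,204:284,::-1],(800,600),interpolation=cv2.INTER_NEAREST))
E
```

```text
(no output)
```

View pics/w1c.png

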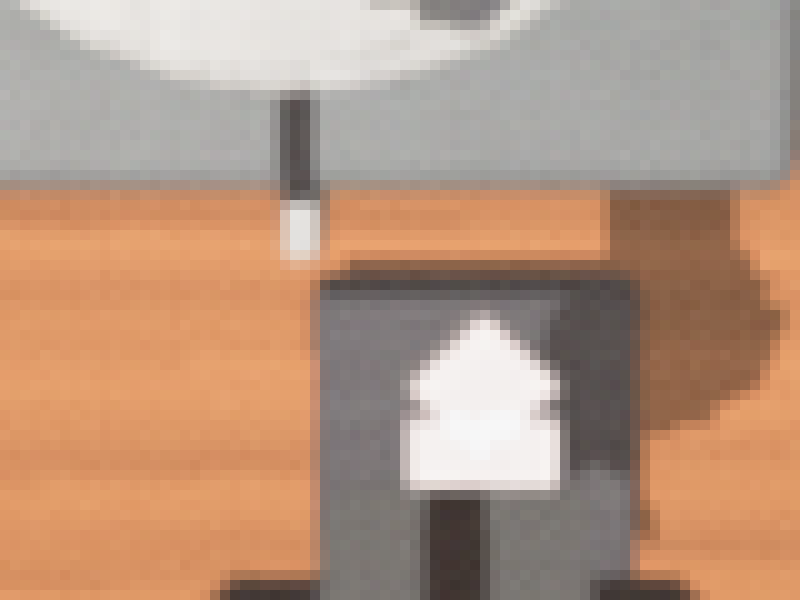

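```bash
cat >> h.py <<'E'
def wp(px,s,c,z):
    T=np.array(c['T_tool_cam']);Rt=cv2.Rodrigues(np.array(s['orientation'],float))[0]
    R=Rt@T[:3,:3];o=Rt@T[:3,3]+np.array(s['tcp_pos']);d=R@np.append(und(px,c),1);return o+d*(z-o[2])/d[2]
E
python3 - <<'E'
from h import *
s,c=pickle.load(open('w1.pkl','rb'))
m=wp((252,216.5),s,c,.1);print(m)
for z in (.1,.11,.12,.128):
    b=wp((233.6,208),s,c,z);print(z,b.round(4),((m-b)@RY).round(4),(m-b)[0])
E
```

```text
[0.60656555 0.22829294 0.1       ]
0.1 [0.5966 0.2061 0.1   ] 0.0219 0.010014155888592335
0.11 [0.5934 0.2065 0.11  ] 0.0213 0.013190052026300303
0.12 [0.5902 0.207  0.12  ] 0.0208 0.01636594816400827
0.128 [0.5877 0.2074 0.128 ] 0.0203 0.0189066650741746
```

```bash
python3 -m jog '{"travel":[[2,-6,0],[4.2,-12,0],[4.2,-18.3,1],[4.2,-18.3,7],[4.2,-18.3,13]],"turn":[0,0,0,0,0],"jaw":[-1,-1,-1,-1,-1]}'|sed -n 2p
python3 -m jog '{"travel":[[0,0,5.8],[0,0,5.8],[0,0,5.8]],"turn":[0,0,0],"jaw":[-1,-1,-1]}'|sed -n 1,2p
python3 -c "
from h import *
track(1)"
```

```text
tcp_pos: [0.5279, 0.0394, 0.1655]
time: 19.82
tcp_pos: [0.5285, 0.0401, 0.1094]
t19.82 s=0.3019 v=1.2mm/s n=8 mad=0.97mm
```

```bash
python3 - <<'E'
from h import *
st=pickle.load(open('trk.pkl','rb'));st['s']=.3007;st['v']=0.;pickle.dump(st,open('trk.pkl','wb'))
E
python3 -m jog '{"travel":[[0,0.5,0.2],[0,1,0.2],[0,1.4,0.2],[0,1.5,0.2],[0,1.56,0.2]],"turn":[0,0,0,0,0],"jaw":[-1,-1,-1,-1,-1]}'|sed -n 2p
python3 -m jog '{"travel":[[0,0.06,0],[0,0.12,0],[0,0.18,0],[0,0.24,0],[0,0.3,0]],"turn":[0,0,0,0,0],"jaw":[-1,-1,-1,-1,-1]}'|sed -n 2p
python3 -c "
from h import *
track(1)"
python3 -m jog '{"travel":[[0,0.06,0],[0,0.12,0],[0,0.18,0],[0,0.24,0],[0,0.3,0]],"turn":[0,0,0,0,0],"jaw":[-1,-1,-1,-1,-1]}'|sed -n 2p
python3 -c "
from h import *
track(1)"
```

```text
tcp_pos: [0.5267, 0.0548, 0.1061]
tcp_pos: [0.5266, 0.0578, 0.106]
t21.12 s=0.3012 v=0.4mm/s n=18 mad=0.07mm
tcp_pos: [0.5265, 0.0608, 0.1061]
t21.80 s=0.3056 v=6.6mm/s n=26 mad=0.11mm
```

```bash
python3 -m jog '{"travel":[[0,-0.8,-6],[0,-0.8,-12],[0,2,-17],[0,8,-17],[0,14,-17]],"turn":[0,0,0,0,0],"jaw":[-1,-1,-1,-1,-1]}'|sed -n 2p
python3 -m jog '{"travel":[[0,6,0],[0,12,0],[0,18.4,0],[0,18.4,6],[0,18.4,12]],"turn":[0,0,0,0,0],"jaw":[-1,-1,-1,-1,-1]}'|sed -n 2p
python3 -c "
from h import *
track(1)"
python3 -m jog '{"travel":[[0,0,5],[0,0,5]],"turn":[0,0],"jaw":[-1,-1]}'|sed -n 2p
python3 -c "
from h import *
track(1)"
```

```text
tcp_pos: [0.5226, 0.2019, 0.2775]
tcp_pos: [0.5166, 0.3865, 0.1554]
t23.10 s=0.3143 v=6.7mm/s n=16 mad=0.17mm
tcp_pos: [0.5138, 0.3827, 0.103]
t23.40 s=0.3160 v=5.7mm/s n=30 mad=0.07mm
```

```bash
python3 -m jog '{"travel":[[0,-0.3,0],[0,-0.6,0],[0,-0.9,0],[0,-1,0],[0,-1,0]],"turn":[0,0,0,0,0],"jaw":[-1,-1,-1,-1,-1]}'|sed -n 2p
python3 -c "
from h import *
track(1);print(bot.sense()['tcp_pos'])"
```

```text
tcp_pos: [0.5168, 0.3745, 0.1064]
t24.07 s=0.3190 v=4.4mm/s n=29 mad=0.09mm
[0.51678097 0.3745592  0.10617781]
```

```bash
python3 -m jog '{"travel":[[0,-0.05,0],[0,-0.05,0],[0,-0.05,0],[0,-0.04,0],[0,-0.025,0]],"turn":[0,0,0,0,0],"jaw":[-1,-1,-1,-1,-1]}'|sed -n 2p
python3 -c "
from h import *
track(1)"
python3 -m jog '{"travel":[[0,0.015,0],[0,0.03,0],[0,0.045,0],[0,0.06,0]],"turn":[0,0,0,0],"jaw":[-1,-1,-1,-1]}'|sed -n 2p
python3 -c "
from h import *
track(2)"
```

```text
tcp_pos: [0.5167, 0.3744, 0.106]
t24.75 s=0.3209 v=2.9mm/s n=27 mad=0.08mm
tcp_pos: [0.5167, 0.375, 0.106]
t25.30 s=0.3219 v=1.7mm/s n=26 mad=0.16mm
t25.35 s=0.3219 v=0.8mm/s n=28 mad=0.03mm
```

```bash
python3 -m jog '{"travel":[[0,0.5,0],[0,1.5,0],[0,2,-5],[0,2,-11],[0,2,-17]],"turn":[0,0,0,0,0],"jaw":[-1,-1,-1,-1,-1]}'|sed -n 2p
python3 -c "
from h import *
track(1)"
python3 -m jog '{"travel":[[-3,-6,-2],[-4,-12,-2],[-4.5,-17,-2],[-4.5,-17,-2],[-4.5,-17,-2]],"turn":[0,0,0,0,0],"jaw":[-1,-1,-1,-1,-1]}'|sed -n 2p
python3 - <<'E'
from h import *
s=bot.sense(); c=bot.capture('wrist'); pickle.dump((s,c),open('w2.pkl','wb'))
cv2.imwrite('pics/w2c.png',cv2.resize(c['frame'][185:245,204:284,::-1],(800,600),interpolation=cv2.INTER_NEAREST))
track(2);print(s['tcp_pos'],s['orientation'],s['time'])
E
```

```text
tcp_pos: [0.5158, 0.3957, 0.2776]
t26.02 s=0.3220 v=0.2mm/s n=33 mad=0.05mm
tcp_pos: [0.5665, 0.227, 0.2961]
t26.75 s=0.3220 v=0.0mm/s n=23 mad=0.04mm
t26.80 s=0.3221 v=0.2mm/s n=32 mad=0.01mm
[0.56651243 0.22702685 0.29605618] [-4.80844486e-02  3.14113393e+00  1.66543804e-03] 26.7
```

View pics/w2c.png

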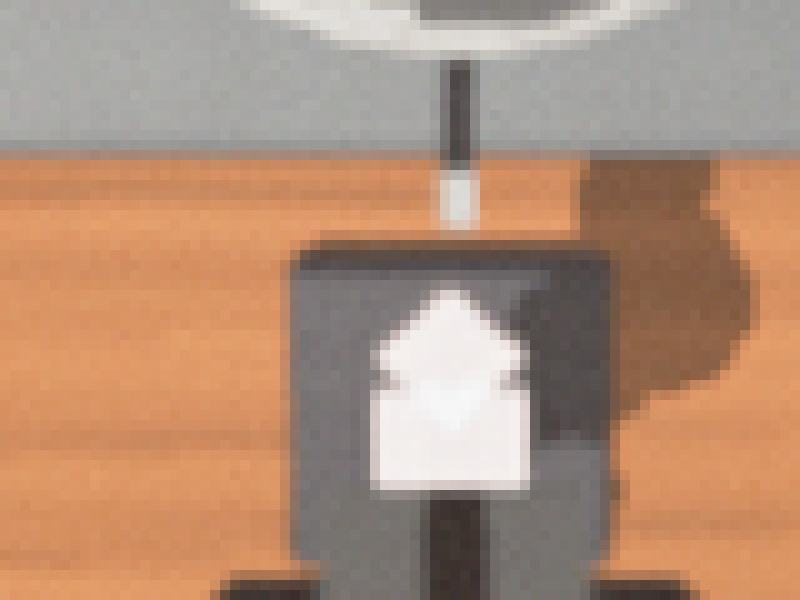

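The close-up shows the blade at x≈460 and the pointer tip at x≈451, about 1 mm apart, with the slide at rest. I'll wait a few seconds, confirm it hasn't moved, and hand in.

```bash
for i in 1 2 3 4 5; do python3 -m jog '{"travel":[[0,0,-1],[0,0,-1],[0,0,-1],[0,0,-1],[0,0,-1]],"turn":[0,0,0,0,0],"jaw":[-1,-1,-1,-1,-1]}'|sed -n 1p; done
python3 - <<'E'
from h import *
track(1)
st=pickle.load(open('trk.pkl','rb'))
if abs(st['v'])<.0006: print(bot.close_job())
E
```

```text
time: 27.48
time: 28.1
time: 28.72
time: 29.35
time: 29.98
t29.98 s=0.3221 v=0.0mm/s n=28 mad=0.02mm
the job is handed in; nothing more can be done
None
```

The slide is at rest and let go, with its index blade about 1 mm past the gauge pointer; it held still for over 3 s before I handed the job in at about 30 s. The first brake stopped it about 21 mm short, so I pushed it again by the rear plate and braked it again by the front plate.

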